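Gauge the air receiver's pressure

TASK

Read the pressure in the white air receiver: take the T-shaped gauge from its black stand and press its chuck straight down over the upright brass valve stem until it is fully home, keeping 12 to 25 N on it for a full second (never more than 25 N) so that the air pushes the measuring rod out. Then stand the gauge upright, fully down in its stand's socket, let go, and leave the rod out as it reads. Do not handle the rod or disturb the other things on the bench.

Things in the scene. Friction and masses are not known exactly. Their poses are not given: they have to be found in the camera images.
- gauge_grip (a point): T-shaped hand pressure gauge, about 0.2 kg; this point is the middle of its aluminium barrel, where to grip. Barrel: level bar 100 mm long along the point's x, 26 mm wide along y (grip across this), 28 mm tall. A black round chuck, 24 mm across, hangs from its middle, mouth 56 mm below this point. z is up when upright. The rod comes out of the barrel's +x end.
- gauge_mouth (a point): Centre of the open lower end of the gauge's chuck, facing down, 56 mm under gauge_grip on the same axis. The mouth flares to 31 mm outside and 22 mm inside, narrowing within 6 mm to a bore of 14.4 mm; the flat ring seal that meets the valve lies 14 mm inside the mouth.
- rod (a joint): How far the round steel measuring rod (8 mm thick) has been pushed out of the barrel's +x end: 0 at rest (its tip then stands 4 mm out), at most 0.0455 m. It slides with light friction and stays where the pressure put it. On this receiver a full reading is about 13 to 36 mm, unknown beforehand.
- port (a point): Top centre of the steel boss on the receiver, 104 mm above the table; z up, y along the receiver. The upright brass valve stem, 12 mm thick, rises on this z axis. How far it is screwed in differs and is not measured: its rigid rim stands 19 to 37 mm above this point. The two short brass plugs beside the boss are not valves.
- receiver: White air receiver with its valve: a level cylinder 180 mm long (along y), 80 mm thick, fixed; origin on the table under the port. In the valve stem a black sprung seat, 11 mm wide, stands 4 to 6 mm above the brass rim; it starts to give at 5 N, and 9 to 12 N takes it down level with the rim, which opens the valve; beyond that the stem is rigid.
- socket (a point): Centre of the floor of the round socket in the gauge's black stand, a fixed block 80 x 80 x 35 mm. The socket is 35 mm wide and 23 mm deep (rim 35 mm above the table, floor 12 mm). The gauge stands in it chuck down, its mouth on this floor, the barrel 19 mm clear above the block; it may face any way round.
- coupling: Bystander: loose brass coupling, 28 mm wide, 34 mm tall; origin at the centre of its underside.
- offcut: Bystander: loose aluminium profile offcut, 80 x 30 x 30 mm; origin at the centre of its underside.
- soap_bottle: Bystander: white bottle with a black cap, 52 mm wide, 130 mm tall; origin at the centre of its underside.
- dish: Bystander: steel dish 90 mm wide, 30 mm tall; origin at the centre of its underside.
- wrench: Bystander: wrench lying beyond the work; origin under its middle.
- driver: Bystander: screwdriver lying beyond the work; origin under its middle.
- collar: Bystander: steel shaft collar, a ring 44 mm wide and 14 mm tall; origin at the centre of its underside.
- gauge: The whole gauge as one body; origin at the centre of its chuck's mouth (as gauge_mouth), x along the barrel towards the rod, z up.
Things that resemble listed ones, but are neither listed nor needed, are in the scene too. What is shaped like the gauge but green is not meant. What is shaped like the part that bears socket but brown is not meant.

How it is judged:
By the outcome, as a careful person would: the job done as asked, in the order asked, and still so for the second after the job is handed in, with the robot touching nothing.
It also fails if it takes over 72 s, if anything falls off the work surface, if the arm or the gripper's body presses on something with over 40 N, if the wrist force passes 120 N, or if a joint passes its speed limit or range.

ROBOT

A 6-joint arm with a two-finger parallel gripper is mounted at the origin on the work surface. World frame = base frame: x ahead of the robot, y to its left, z up, the work surface at z = 0. Lengths are in mm, angles in rad, forces in N, time in s.
With the tool pointing down it reaches from about 250 to 850 mm from the base axis. Payload 12.5 kg.
Tool frame: the origin (TCP) lies midway between the tips of the shut fingers; the grasp point (between the pads) lies 19 mm behind it; y points along the fingers, x is the direction in which the jaws open and shut, and the axes are right-handed (so a half turn about y gives the same grasp; the last joint's range is limited). The gripper opens to 93 mm and grips with 3 to 60 N. Pads are 15 mm wide; open, the fingers measure 128 mm over their backs; the gripper's body (75 mm by 188 mm) begins 65 mm behind the grasp point.
Start: joints at [1.116, 0.351, 1.652, -0, 1.139, -0.085], TCP at [198.754, 512.817, 218.633] pointing down, gripper open.
Joint ranges: [-2.75, 2.75], [-0.79, 2.1], [0.01, 2.65], [-1.57, 4.71], [0.07, 3.14], [-2.87, 2.87]. Speed limits (rad/s): [2.22, 2.22, 2.79, 3.14, 3.14, 3.14].

INTERFACE

Orientations are given as [roll, pitch, yaw] about the fixed x, y, z axes, in that order (R = Rz(yaw) Ry(pitch) Rx(roll)).
In Python, from bench import arm gives the robot as it stands.
- The arm moves only by the shell command python3 -m jog 'ROWS' [FORCE]. ROWS is JSON, a list of rows, each a list of 5 numbers: the opening, from 0 (shut) to 1 (fully open), then the shift along the tool's x, y, z in m, then the turn about the tool's y in degrees. In form: [[hand, x, y, z, spin], ...]. A call has 1 to 20 rows; each row is the pose to reach, as a shift and turn from the pose measured when the call began, along the tool's axes at that moment; what a row does not reach only later rows make up. A row lasts 1/12 s, in which the tool goes at most 41.7 mm and 7.16 degrees, less where a joint would pass 70% of its speed; a pose out of reach is approached as far as the arm can. A call with a gripper value outside its range is refused whole. The fingers move at their own pace and stop on an object; FORCE is the grip in N (left out, the last holds). Time passes only in rows, so rows that repeat a pose let the fingers close. It gives the time, the measured TCP pose, the force and the opening at its end, in the units of the state.
- arm.state(): the state, without advancing time (a new reading comes with each control period).
- arm.camera(name): name is "scene" or "top"; returns (picture, depth): 420x560x3 uint8, red, green, blue; 420x560 float32, mm along the optical axis (not along the pixel's ray), 0 where there is no reading.
- arm.camera_params(name): a dict with "fov_y" (degrees; the focal length in pixels is half the picture's height over the tangent of half this angle, whatever the lens; pixels are square), "cx", "cy" (the principal point, pixels), "world_to_cam" (4x4, takes a point from world to camera coordinates). Camera axes: x right, y down, z forward; pixel columns grow to the right and rows downward; lengths in mm; the calibration is good to about 2 mm. A picture is of the moment at which its call begins. camera_params takes no time and is no camera call.
- arm.sign_off(): hands the job in, once; it reports no verdict.
Trained networks look in the newest picture that a camera, given by its name, has taken for a name from the list of things; names that differ only in an ending like _2 or _b are one class to them, and where a whole thing is asked for, a point or a joint stands for the part that bears it (a point fixed in the world has none). Each returns a list of dicts, best first, with "p" (0 to 1); they miss things now and then, are a little off and sometimes report something else, mostly with a low value. They report only what shows in the picture. A call takes as long as a camera call. They do not tell look-alikes from the thing itself.
- arm.spot_in(camera, query): "uv" ([column, row] in pixels, amid what is visible of it).
The state is a dict: "t": time; "joint_pos": joint angles; "dq": joint speeds; "tau": joint torques, N m; "position": TCP position; "eef_rot": TCP orientation; "contact_force": force on the tool from outside, world axes, zero at the start; "torque": the same for the moment, N m; "gripper_width": finger opening in mm.
Only numpy, scipy, OpenCV 4.12 (cv2) and the standard library are available. Lean on these libraries where they do the work, as an engineer would, in place of code of your own. Each camera call takes 0.05 s, during which the arm holds its last target.

## Working session

There is one attempt and no reset: what is moved stays moved. The work goes in short steps, Python scripts to look and compute and a shell command to move; the robot and the scene stay as the last step left them, time stands still between calls to the robot, and variables do not carry over. Pictures are saved under pics/ and viewed, and the job is handed in when it is done.

```bash
ls; mkdir -p pics; cat > h.py <<'E'
import numpy as np, cv2
from bench import arm
def snap(cam,name):
    im,d=arm.camera(cam); cv2.imwrite(f'pics/{name}.png',im[:,:,::-1]); np.save(f'pics/{name}.npy',d); return im,d
def par(cam):
    p=arm.camera_params(cam); f=210/np.tan(np.radians(p['fov_y'])/2); return f,p['cx'],p['cy'],np.array(p['world_to_cam'])
def cloud(cam,d):
    f,cx,cy,T=par(cam); v,u=np.mgrid[:d.shape[0],:d.shape[1]]
    P=np.stack([(u-cx)/f*d,(v-cy)/f*d,d,np.ones_like(d)],-1)@np.linalg.inv(T).T
    P=P[...,:3]; P[d==0]=np.nan; return P
def proj(cam,p):
    f,cx,cy,T=par(cam); q=T@np.append(p,1); return [f*q[0]/q[2]+cx,f*q[1]/q[2]+cy]
E
python3 - <<'E'
from h import *
print(arm.state())
for c in('scene','top'):
    im,d=snap(c,c+'0'); print(c,par(c))
    P=cloud(c,d)
    for q in ('gauge_grip','gauge_mouth','port','socket','receiver'):
        for r in arm.spot_in(c,q)[:3]:
            u,v=map(int,r['uv']); print(q,r,P[v,u].round())
E
```

```text
pics
{'t': 0.0, 'joint_pos': array([ 1.11640834e+00,  3.51248035e-01,  1.65239373e+00, -1.24195776e-06,
        1.13912495e+00, -8.45863875e-02]), 'dq': array([-0.000744  ,  0.00030716,  0.00173349, -0.00028042, -0.00103147,
        0.00152097]), 'tau': array([-1.29158143e-03, -4.97327220e+01, -2.85254878e+01,  6.98915357e-02,
        2.56860908e-02, -6.09967151e-05]), 'position': array([198.6074355 , 512.52674644, 218.10651578]), 'eef_rot': array([-1.57069826e+00,  1.16995373e-03,  1.20099530e+00]), 'contact_force': array([ 0.46268271,  0.37231122, -0.17877064]), 'torque': array([ 0.01925284,  0.00900346, -0.00349189]), 'gripper_width': 92.87226639400264}
scene (np.float64(387.6179354179056), 284.04917830433465, 210.92989446836174, array([[-2.79311820e-01,  9.60089233e-01, -1.46141357e-02,
         1.85641963e+02],
       [ 6.89913472e-01,  1.90079363e-01, -6.98490685e-01,
        -3.39852932e+02],
       [-6.67835540e-01, -2.05179193e-01, -7.15469909e-01,
         1.23912480e+03],
       [ 0.00000000e+00,  0.00000000e+00,  0.00000000e+00,
         1.00000000e+00]]))
gauge_grip {'uv
[... 822 characters left out ...]
528e-03, -9.97011386e-01,
         1.05829028e+03],
       [ 0.00000000e+00,  0.00000000e+00,  0.00000000e+00,
         1.00000000e+00]]))
gauge_grip {'uv': [350.4, 259.9], 'p': 0.71} [ 512. -175.   84.]
gauge_grip {'uv': [417.5, 268.3], 'p': 0.65} [ 492. -315.   73.]
gauge_mouth {'uv': [354.9, 260.4], 'p': 0.71} [ 510. -183.   80.]
gauge_mouth {'uv': [416.4, 269.4], 'p': 0.7} [ 489. -315.   68.]
gauge_mouth {'uv': [153.9, 240.8], 'p': 0.45} [557. 229.  92.]
port {'uv': [154.7, 240.3], 'p': 0.75} [557. 227.  92.]
socket {'uv': [400.9, 209.6], 'p': 0.75} [ 621. -299.   13.]
socket {'uv': [342.9, 262.4], 'p': 0.65} [ 506. -164.   39.]
receiver {'uv': [153.0, 238.3], 'p': 0.93} [561. 229.  92.]
```

View pics/scene0.png

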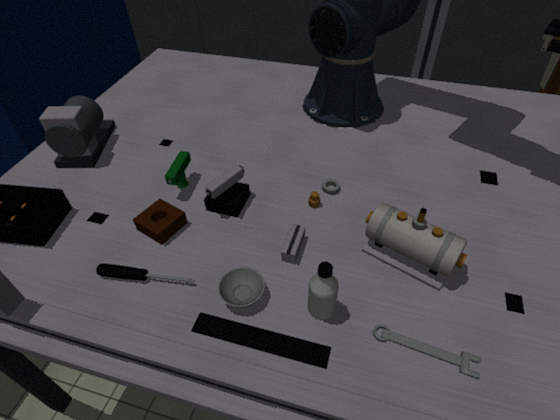

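View pics/top0.png

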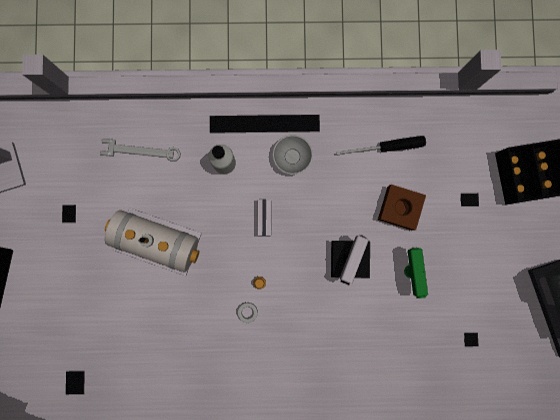

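The aluminium gauge stands in the black stand (scene (226,182), top (353,258)). The green look-alike (scene (178,168), top (418,272)) and the brown stand (scene (160,220), top (402,207)) are not meant. I'll check an enlarged crop and measure.

```bash
python3 - <<'E'
from h import *
a=cv2.imread('pics/top0.png'); b=cv2.imread('pics/scene0.png')
c=[cv2.resize(x,(390,300),interpolation=cv2.INTER_CUBIC) for x in (a[215:305,305:422],b[145:235,170:287],a[195:285,95:212],b[190:280,350:467])]
cv2.imwrite('pics/crop0.png',np.clip(np.vstack([np.hstack(c[:2]),np.hstack(c[2:])])*1.5,0,255).astype('uint8'))
for cam in('top','scene'):
    d=np.load(f'pics/{cam}0.npy');P=cloud(cam,d)
    box=lambda x0,x1,y0,y1,z0,z1:P[(P[...,0]>x0)&(P[...,0]<x1)&(P[...,1]>y0)&(P[...,1]<y1)&(P[...,2]>z0)&(P[...,2]<z1)]
    g=box(440,600,-250,-100,74,95); r=cv2.minAreaRect(g[:,:2].astype('f4')); print(cam,'barrel',len(g),r,np.percentile(g[:,2],[5,50,95]),g[:,:2].mean(0))
    s=box(430,620,-260,-90,22,45); r=cv2.minAreaRect(s[:,:2].astype('f4')); print('stand',len(s),r,np.median(s[:,2]))
    w=box(450,700,120,350,112,160); print('stem',len(w),w[:,:2].mean(0) if len(w) else 0, np.sort(w[:,2])[::-1][:15].round(1)); print(w.round()[:40].tolist() if len(w)<60 else '')
    w=box(450,700,120,350,30,100);r=cv2.minAreaRect(w[:,:2].astype('f4')); print('recv',len(w),r)
    t=box(350,700,-50,50,-20,20);print('table',np.median(t[:,2]))
E
```

```text
top barrel 627 ((510.0953369140625, -183.78054809570312), (27.2613468170166, 105.3480224609375), 67.62793731689453) [77.08996022 81.50459027 84.7795577 ] [ 510.42228913 -183.38496335]
stand 874 ((548.0192260742188, -195.30850219726562), (95.61998748779297, 172.90716552734375), 73.4819107055664) 34.92959579929311
stem 41 [555.11709923 238.77385688] [139.  135.  134.9 134.9 134.7 134.6 134.4 134.2 133.9 133.7 133.5 133.
 133.  132.9 132.8]
[[559.0, 244.0, 133.0], [560.0, 243.0, 130.0], [559.0, 240.0, 135.0], [559.0, 239.0, 131.0], [559.0, 237.0, 132.0], [560.0, 236.0, 127.0], [560.0, 237.0, 117.0], [557.0, 244.0, 134.0], [557.0, 243.0, 132.0], [557.0, 240.0, 133.0], [557.0, 237.0, 139.0], [557.0, 236.0, 135.0], [557.0, 236.0, 128.0], [558.0, 236.0, 120.0], [558.0, 236.0, 113.0], [555.0, 244.0, 135.0], [555.0, 242.0, 135.0], [555.0, 240.0, 133.0], [555.0, 239.0, 132.0], [555.0, 237.0, 133.0], [555.0, 234.0, 133.0], [556.0, 235.0, 123.0], [556.0, 235.0, 115.0], [553.0, 244.0, 134.0], [554.0, 242.0, 133.0], [554.0, 241.0, 132.0], [553.0, 238.0, 134.0], [553.0, 237.0, 133.0], [554.0, 236.0
[... 278 characters left out ...]
.5507202148438, 240.38308715820312), (202.65646362304688, 81.43788146972656), 69.88106536865234)
table 0.16663717530650501
scene barrel 416 ((512.8470458984375, -182.69268798828125), (28.720558166503906, 103.90721893310547), 66.22238159179688) [75.4715386  82.31960929 84.29808001] [ 517.4493062  -181.53753757]
stand 730 ((554.333984375, -190.9686737060547), (71.92119598388672, 186.328857421875), 50.64095687866211) 35.27945688582588
stem 78 [559.99975024 240.88514945] [135.8 135.2 134.9 134.9 134.9 134.8 134.5 133.8 133.8 133.8 133.6 133.6
 133.5 133.4 133.3]

recv 3806 ((563.1671752929688, 239.17794799804688), (201.65113830566406, 71.58842468261719), 70.2551498413086)
table 1.065447523636351
```

View pics/crop0.png

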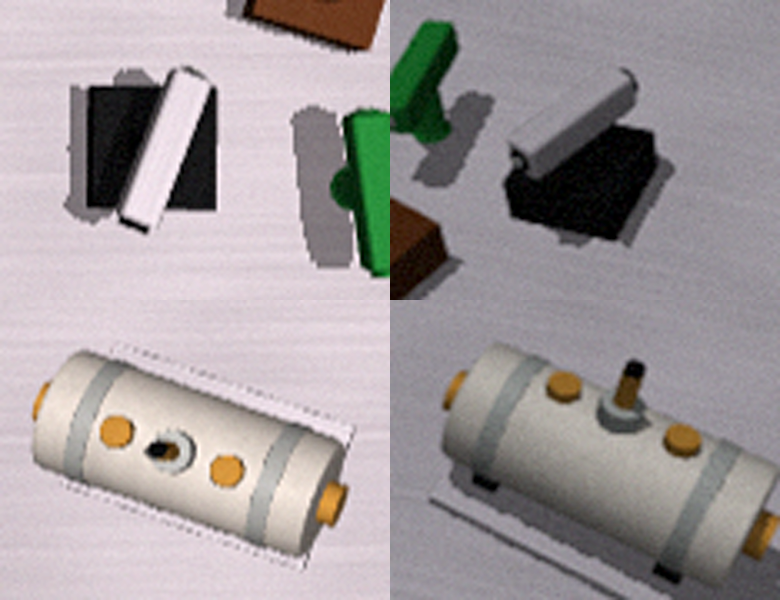

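```bash
python3 - <<'E'
from h import *
a=cv2.imread('pics/top0.png'); b=cv2.imread('pics/scene0.png')
c=[cv2.resize(x,(390,520),interpolation=cv2.INTER_CUBIC) for x in (a[230:290,332:377],b[160:220,203:248])]
cv2.imwrite('pics/crop1.png',np.clip(np.hstack(c)*1.6,0,255).astype('uint8'))
for cam in('top','scene'):
    d=np.load(f'pics/{cam}0.npy');P=cloud(cam,d)
    box=lambda x0,x1,y0,y1,z0,z1:P[(P[...,0]>x0)&(P[...,0]<x1)&(P[...,1]>y0)&(P[...,1]<y1)&(P[...,2]>z0)&(P[...,2]<z1)]
    s=box(430,575,-235,-90,31,39); r=cv2.minAreaRect(s[:,:2].astype('f4')); print(cam,'stand',len(s),r, s[:,:2].min(0),s[:,:2].max(0),np.percentile(s[:,:2],[1,99],axis=0))
    g=box(440,600,-250,-100,65,95); c=g[:,:2].mean(0)
    g=box(440,600,-250,-100,78,90)
    A=np.c_[g[:,:2]-[511,-183],np.ones(len(g))]; print('plane',np.linalg.lstsq(A,g[:,2],rcond=None)[0])
    u,sv,vt=np.linalg.svd(g[:,:2]-g[:,:2].mean(0),full_matrices=False); ax=vt[0]*np.sign(vt[0][0]); print('axis',np.degrees(np.arctan2(ax[1],ax[0])))
    for z0,z1 in((78,90),(60,90)):
        q=box(440,600,-250,-100,z0,z1)
        t=(q[:,:2]-[511,-183])@ax; n=(q[:,:2]-[511,-183])@[-ax[1],ax[0]]
        print('along',np.percentile(t,[0,2,98,100]).round(1),'across',np.percentile(n,[0,2,98,100]).round(1))
    ends=[ (e, np.median(q[np.abs(t-e)<6][:,:3],axis=0)) for e in(-49,49)]; print(ends)
    w=box(540,575,225,260,130,140); print('stem',w.mean(0))
E
```

```text
top stand 768 ((510.86285400390625, -184.1288604736328), (78.75096130371094, 79.54918670654297), 88.23648834228516) [ 470.34214647 -224.56477949] [ 551.07082166 -144.32529554] [[ 470.71531387 -223.7522533 ]
 [ 550.78915564 -144.80041861]]
plane [-2.58950658e-03 -3.85713621e-03  8.17120890e+01]
axis -22.764166758780426
along [-52.8 -47.1  48.   50.3] across [-14.1 -13.2  11.4  11.9]
along [-53.2 -50.2  49.3  54.9] across [-14.7 -13.3  11.8  12.6]
[(-49, array([ 466.97467928, -163.69877064,   78.9055274 ])), (49, array([ 555.23254887, -202.06853529,   79.77179601]))]
stem [555.43102192 240.04696794 133.21683339]
scene stand 498 ((513.7340087890625, -183.14263916015625), (80.57633209228516, 82.9046401977539), 88.3487319946289) [ 473.21845929 -224.20940782] [ 555.07349082 -141.89738472] [[ 474.07270478 -221.87873391]
 [ 553.60487104 -142.54423199]]
plane [-2.85175222e-02 -5.57197768e-02  8.24565942e+01]
axis -23.025220763738933
along [-50.4 -44.   50.2  52.4] across [-13.5 -11.   13.5  14.4]
along [-53.3 -45.3  52.8  55.6] across [-13.5 -10.3  14.4  15.7]
[(-49, array([ 470.41082213, -156.84808034,   79.39510772])), (49, array([ 558.65458747, -197.43308371,   76.20244382]))]
stem [558.36644454 241.23861149 133.28687511]
```

View pics/crop1.png

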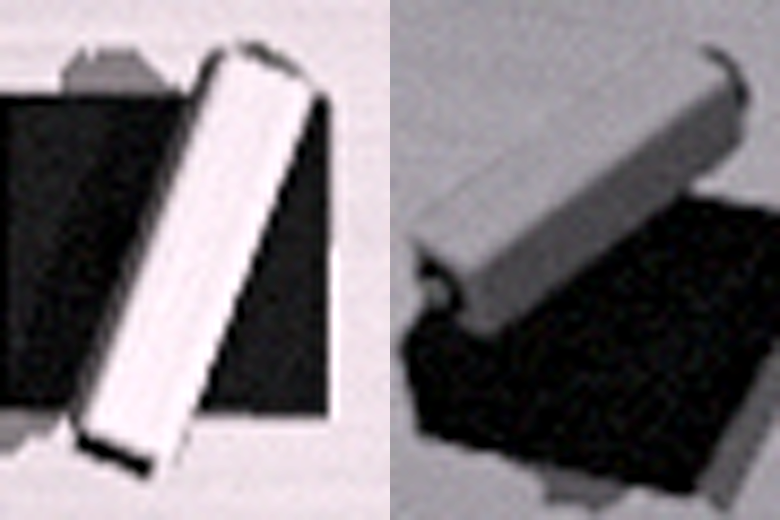

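Crops confirm the gauge: aluminium barrel on the black stand, with the rod end at its world +x end (scene (209,190)). The brass stem with its black seat is at top (146,241). Next I'll compute the move to hover.

```bash
cat >> h.py <<'E'
def shift(tgt,yawdeg=None):
    s=arm.state(); p=s['position']; y=s['eef_rot'][2]; d=np.array(tgt)-p
    c,n=np.cos(y),np.sin(y)
    print('pos',p.round(1),'rpy',s['eef_rot'].round(4),'F',s['contact_force'].round(2),'w',round(s['gripper_width'],1),'t',s['t'])
    print('xyz[m]',np.round([ (d[0]*c+d[1]*n)/1e3,-d[2]/1e3,(-d[0]*n+d[1]*c)/1e3],4),'spin',None if yawdeg is None else round(np.degrees(y)-yawdeg,2))
E
python3 -c "
from h import *
shift([512.3,-183.6,135],67.1)"
```

```text
pos [198.7 512.8 218.6] rpy [-1.5708  0.      1.201 ] F [-0.14  0.09  0.45] w 93.1 t 0.6
xyz[m] [-0.536   0.0836 -0.5441] spin 1.71
```

```bash
python3 -m jog '[[1,-0.028,0,-0.028,0.1],[1,-0.056,0,-0.057,0.2],[1,-0.084,0,-0.085,0.3],[1,-0.112,0,-0.114,0.4],[1,-0.14,0,-0.142,0.5],[1,-0.168,0,-0.17,0.6],[1,-0.196,0,-0.199,0.7],[1,-0.224,0,-0.227,0.8],[1,-0.252,0,-0.256,0.9],[1,-0.28,0,-0.284,1],[1,-0.308,0,-0.313,1.1],[1,-0.336,0,-0.341,1.2],[1,-0.364,0,-0.37,1.3],[1,-0.392,0,-0.398,1.4],[1,-0.42,0,-0.426,1.5],[1,-0.448,0,-0.455,1.6],[1,-0.476,0,-0.483,1.7],[1,-0.504,0,-0.512,1.7],[1,-0.536,0,-0.544,1.7],[1,-0.536,0,-0.544,1.7]]'
python3 -c "
from h import *
shift([512.3,-183.6,125],67.1)"
```

```text
t: 2.27
position: [514.0, -188.7, 218.4]
eef_rot: [-1.573, 0.001, 1.168]
contact_force: [0.2, -0.2, -0.4]
gripper_width: 92.7
pos [ 514.  -188.7  218.4] rpy [-1.5726e+00  9.0000e-04  1.1682e+00] F [ 0.19 -0.24 -0.36] w 92.7 t 2.2667
xyz[m] [0.0041 0.0934 0.0036] spin -0.17
```

```bash
python3 -m jog '[[1,0.002,0.03,0.002,-0.1],[1,0.004,0.06,0.003,-0.2],[1,0.004,0.09,0.003,-0.2],[1,0.004,0.093,0.003,-0.2],[1,0.004,0.093,0.003,-0.2]]'
python3 -c "
from h import *
shift([512.3,-183.6,125],67.1)
snap('top','top1');snap('scene','scene1')
a=cv2.imread('pics/top1.png'); b=cv2.imread('pics/scene1.png')
c=[cv2.resize(x,(390,520),interpolation=cv2.INTER_CUBIC) for x in (a[200:320,310:400],b[110:230,180:270])]
cv2.imwrite('pics/crop2.png',np.clip(np.hstack(c)*1.6,0,255).astype('uint8'))
for cam in('top','scene'):
    print(proj(cam,arm.state()['position']))
shift([512.3,-183.6,125],67.1)
"
```

```text
t: 2.68
position: [512.2, -183.6, 124.6]
eef_rot: [-1.57, 0.001, 1.172]
contact_force: [-1.1, -0.7, 1.3]
gripper_width: 92.8
pos [ 512.2 -183.6  124.6] rpy [-1.5696e+00  8.0000e-04  1.1718e+00] F [-1.08 -0.65  1.28] w 92.8 t 2.6833
xyz[m] [ 0.     -0.0004 -0.0001] spin 0.04
[np.float64(358.1832197254613), np.float64(258.35621985963996)]
[np.float64(221.23810871362264), np.float64(160.71172409914234)]
pos [ 513.7 -184.3  127. ] rpy [-1.5744e+00  1.0000e-03  1.1718e+00] F [ 0.17 -0.09  0.28] w 92.8 t 2.7833
xyz[m] [0.0001 0.002  0.0015] spin 0.04
```

View pics/crop2.png

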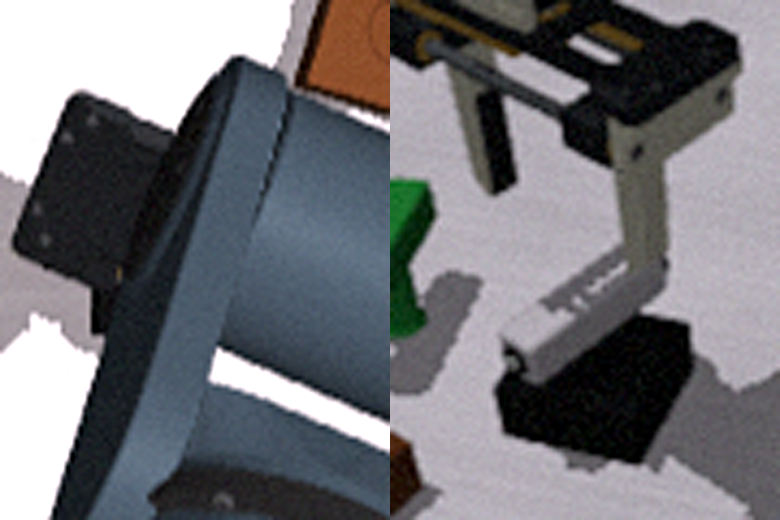

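```bash
python3 -m jog '[[1,0,0.02,0.001,0],[1,0,0.04,0.001,0],[1,0,0.055,0.001,0],[1,0,0.068,0.001,0],[1,0,0.077,0.001,0],[1,0,0.078,0.001,0],[1,0,0.078,0.001,0],[1,0,0.078,0.001,0],[1,0,0.078,0.001,0]]' 
python3 -c "
from h import *
shift([512.3,-183.6,49],67.1)"
```

```text
t: 3.53
position: [513.6, -184.3, 50.2]
eef_rot: [-1.576, 0.001, 1.172]
contact_force: [-0.4, 0.1, 0.3]
gripper_width: 93.1
pos [ 513.6 -184.3   50.2] rpy [-1.5763e+00  1.1000e-03  1.1719e+00] F [-0.37  0.13  0.31] w 93.1 t 3.5333
xyz[m] [0.0001 0.0012 0.0015] spin 0.04
```

```bash
python3 -m jog '[[0.7,0,0.001,0,0],[0.5,0,0.001,0,0],[0.3,0,0.001,0,0],[0.25,0,0.001,0,0],[0.2,0,0.001,0,0],[0.15,0,0.001,0,0],[0.15,0,0.001,0,0],[0.15,0,0.001,0,0],[0.15,0,0.001,0,0],[0.15,0,0.001,0,0]]' 45
python3 -c "
from h import *
shift([512.3,-183.6,49],67.1)"
```

```text
t: 4.37
position: [513.6, -184.3, 49.1]
eef_rot: [-1.576, 0.001, 1.172]
contact_force: [-0.3, -0.8, 0.4]
gripper_width: 30.7
pos [ 513.6 -184.3   49.1] rpy [-1.5762e+00  1.1000e-03  1.1719e+00] F [-0.26 -0.83  0.41] w 30.7 t 4.3667
xyz[m] [0.0002 0.0001 0.0015] spin 0.04
```

```bash
python3 -m jog '[[0,0,0,0,0],[0,0,0,0,0],[0,0,0,0,0],[0,0,0,0,0],[0,0,0,0,0],[0,0,0,0,0]]' 45
python3 -c "
from h import *
shift([512.3,-183.6,49],67.1)"
```

```text
t: 4.87
position: [513.7, -184.3, 49.2]
eef_rot: [-1.576, 0.001, 1.172]
contact_force: [-0.3, 1.0, 0.7]
gripper_width: 25.9
pos [ 513.7 -184.3   49.2] rpy [-1.5762e+00  1.0000e-03  1.1718e+00] F [-0.3   1.02  0.74] w 25.9 t 4.8667
xyz[m] [0.0001 0.0002 0.0015] spin 0.04
```

```bash
python3 -m jog '[[0,0,-0.01,0,0],[0,0,-0.03,0,0],[0,0,-0.06,0,0],[0,0,-0.09,0,0],[0,0,-0.12,0,0],[0,0,-0.145,0,0],[0,0,-0.16,0,0],[0,0,-0.166,0,0],[0,0,-0.166,0,0],[0,0,-0.166,0,0],[0,0,-0.166,0,0]]' 45
python3 -c "
from h import *
shift([558.3,239.9,215],67.1)
snap('scene','scene2')
b=cv2.imread('pics/scene2.png')
cv2.imwrite('pics/crop3.png',np.clip(cv2.resize(b[70:220,150:350],(800,600))*1.6,0,255).astype('uint8'))
"
```

```text
t: 5.78
position: [512.3, -183.5, 213.9]
eef_rot: [-1.574, 0.001, 1.172]
contact_force: [-0.5, -0.3, -1.8]
gripper_width: 25.9
pos [ 512.3 -183.5  213.9] rpy [-1.5740e+00  1.0000e-03  1.1718e+00] F [-0.51 -0.27 -1.81] w 25.9 t 5.7833
xyz[m] [ 0.4081 -0.0011  0.1221] spin 0.04
```

View pics/crop3.png

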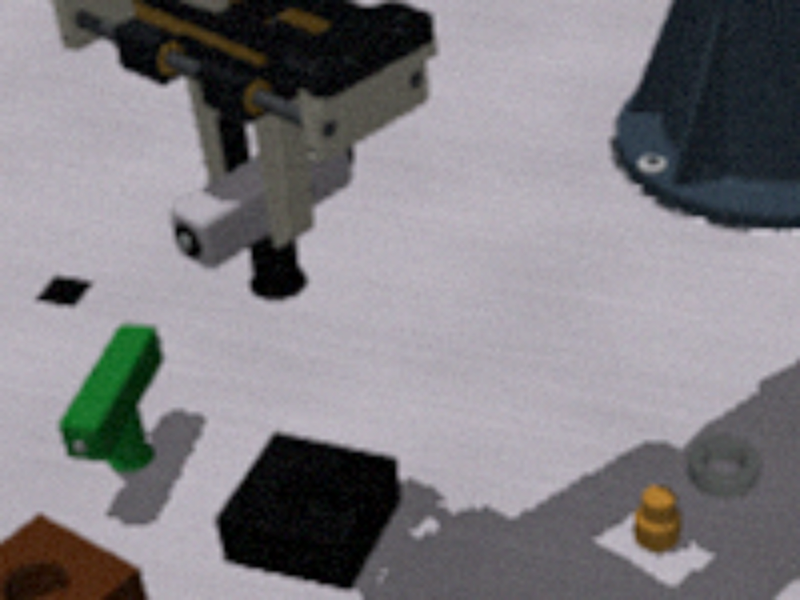

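The gauge is held upright, with the chuck at crop (278,275) and the empty stand below. Moving to above the stem.

```bash
python3 -m jog '[[0,0.02,0,0.006,0],[0,0.05,0,0.015,0],[0,0.08,0,0.024,0],[0,0.11,0,0.033,0],[0,0.14,0,0.042,0],[0,0.17,0,0.051,0],[0,0.2,0,0.06,0],[0,0.23,0,0.069,0],[0,0.26,0,0.078,0],[0,0.29,0,0.087,0],[0,0.32,0,0.096,0],[0,0.35,0,0.105,0],[0,0.375,0,0.112,0],[0,0.395,0,0.118,0],[0,0.405,0,0.121,0],[0,0.408,0,0.122,0],[0,0.408,0,0.122,0],[0,0.408,0,0.122,0],[0,0.408,0,0.122,0]]' 45
python3 -c "
from h import *
shift([558.3,239.9,190],67.1)"
```

```text
t: 7.42
position: [558.4, 238.6, 213.0]
eef_rot: [-1.574, 0.001, 1.171]
contact_force: [-0.8, -0.8, -2.8]
gripper_width: 26.0
pos [558.4 238.6 213. ] rpy [-1.5738e+00  1.4000e-03  1.1708e+00] F [-0.76 -0.76 -2.75] w 26.0 t 7.4167
xyz[m] [0.0011 0.023  0.0006] spin -0.02
```

```bash
python3 -m jog '[[0,0.001,0.008,0.0006,0],[0,0.001,0.018,0.0006,0],[0,0.001,0.026,0.0006,0],[0,0.001,0.028,0.0006,0],[0,0.001,0.028,0.0006,0],[0,0.001,0.028,0.0006,0],[0,0.001,0.028,0.0006,0]]' 45
python3 -c "
from h import *
shift([558.3,239.9,180],67.1)
for c in('scene','top'):
    im,d=snap(c,c+'3')
    for q in('gauge_mouth','port'): print(c,q,arm.spot_in(c,q)[:2])
b=cv2.imread('pics/scene3.png');a=cv2.imread('pics/top3.png')
print([proj(c,[557,240.6,z]) for c in('scene','top') for z in(129,150)])
cv2.imwrite('pics/crop4.png',np.clip(np.hstack([cv2.resize(b[155:280,350:450],(400,500)),cv2.resize(a[180:305,100:200],(400,500))])*1.6,0,255).astype('uint8'))
shift([558.3,239.9,180],67.1)
"
```

```text
t: 8.0
position: [558.5, 239.8, 185.2]
eef_rot: [-1.574, 0.001, 1.171]
contact_force: [-0.2, -0.3, -1.3]
gripper_width: 25.7
pos [558.5 239.8 185.2] rpy [-1.5741e+00  1.1000e-03  1.1708e+00] F [-0.19 -0.29 -1.25] w 25.7 t 8.0
xyz[m] [0.     0.0052 0.0002] spin -0.02
scene gauge_mouth [{'uv': [179.0, 170.6], 'p': 0.94}, {'uv': [430.2, 186.1], 'p': 0.69}]
scene port [{'uv': [412.0, 242.8], 'p': 0.94}]
top gauge_mouth [{'uv': [141.5, 216.6], 'p': 0.67}, {'uv': [416.5, 268.3], 'p': 0.56}]
top port [{'uv': [176.7, 246.8], 'p': 0.57}]
[[np.float64(422.5258304144194), np.float64(210.96017224035327)], [np.float64(425.2869314231303), np.float64(202.95790252384944)], [np.float64(142.4149435939044), np.float64(239.27244334467775)], [np.float64(139.49841572031502), np.float64(238.92307586256752)]]
pos [558.4 239.7 185.2] rpy [-1.5740e+00  1.2000e-03  1.1708e+00] F [ 0.39  0.38 -1.7 ] w 25.8 t 8.3
xyz[m] [0.0001 0.0052 0.0001] spin -0.02
```

View pics/crop4.png

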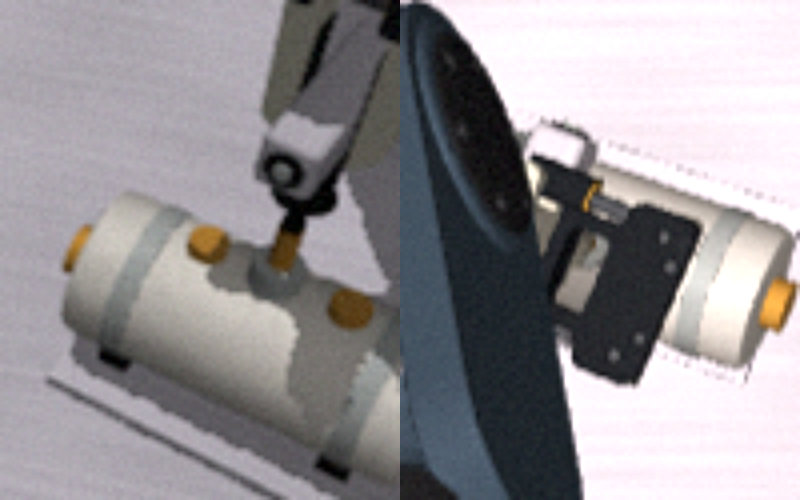

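```bash
python3 -c "
from h import *
b=cv2.imread('pics/scene3.png')
c=cv2.resize(b[180:240,395:455],(600,600),interpolation=cv2.INTER_CUBIC)
c=np.clip(c*2.2,0,255).astype('uint8')
cv2.imwrite('pics/crop5.png',c)
d=np.load('pics/scene3.npy');P=cloud('scene',d)
for v in range(196,218,2): print(v,[tuple(P[v,u].round().astype(int)) if d[v,u]>0 else 0 for u in range(416,438,3)])
"
```

```text
196 [(np.int64(602), np.int64(215), np.int64(203)), (np.int64(606), np.int64(219), np.int64(207)), (np.int64(608), np.int64(223), np.int64(209)), (np.int64(608), np.int64(227), np.int64(211)), (np.int64(608), np.int64(232), np.int64(212)), (np.int64(601), np.int64(238), np.int64(207)), (np.int64(566), np.int64(249), np.int64(178)), (np.int64(574), np.int64(252), np.int64(186))]
198 [(np.int64(600), np.int64(216), np.int64(196)), (np.int64(608), np.int64(219), np.int64(205)), (np.int64(609), np.int64(224), np.int64(206)), (np.int64(609), np.int64(228), np.int64(208)), (np.int64(608), np.int64(233), np.int64(208)), (np.int64(596), np.int64(240), np.int64(199)), (np.int64(564), np.int64(251), np.int64(172)), (np.int64(365), np.int64(297), np.int64(-1))]
200 [(np.int64(387), np.int64(249), np.int64(1)), (np.int64(604), np.int64(221), np.int64(197)), (np.int64(606), np.int64(225), np.int64(199)), (np.int64(608), np.int64(229), np.int64(202)), (np.int64(607), np.int64(234), np.int64(203)), (np.int64(568), np.int64(246), np.int64(169)), (np.int64(564), np.int64(252), np.int64(167)), (np.int
[... 2320 characters left out ...]
64(1)), (np.int64(557), np.int64(236), np.int64(120)), (np.int64(562), np.int64(241), np.int64(126)), (np.int64(561), np.int64(246), np.int64(126)), (np.int64(427), np.int64(278), np.int64(1)), (np.int64(426), np.int64(284), np.int64(2)), (np.int64(424), np.int64(291), np.int64(1)), (np.int64(423), np.int64(297), np.int64(2))]
216 [(np.int64(546), np.int64(234), np.int64(102)), (np.int64(560), np.int64(237), np.int64(118)), (np.int64(561), np.int64(242), np.int64(120)), (np.int64(434), np.int64(272), np.int64(-1)), (np.int64(433), np.int64(278), np.int64(0)), (np.int64(435), np.int64(284), np.int64(4)), (np.int64(431), np.int64(291), np.int64(2)), (np.int64(427), np.int64(298), np.int64(0))]
```

View pics/crop5.png

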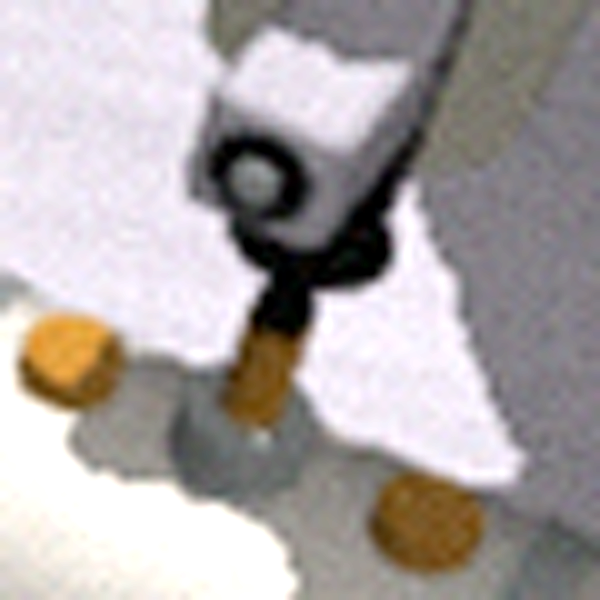

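Laterally, the mouth (scene (426,203)) and stem (scene (423,212)) share an axis to within about 0.3 px. Lowering slowly into the funnel.

```bash
python3 -m jog '[[0,0,0.004,0,0],[0,0,0.008,0,0],[0,0,0.011,0,0],[0,0,0.013,0,0],[0,0,0.014,0,0],[0,0,0.014,0,0]]' 45; python3 -m jog '[[0,0,0.002,0,0],[0,0,0.003,0,0],[0,0,0.003,0,0]]'; python3 -m jog '[[0,0,0.002,0,0],[0,0,0.003,0,0],[0,0,0.003,0,0]]'
```

```text
t: 8.8
position: [558.3, 239.7, 170.8]
eef_rot: [-1.574, 0.002, 1.171]
contact_force: [0.1, 0.5, -1.2]
gripper_width: 25.5
t: 9.05
position: [558.2, 239.6, 167.6]
eef_rot: [-1.573, 0.002, 1.171]
contact_force: [-0.4, -0.1, -2.0]
gripper_width: 26.2
t: 9.3
position: [558.1, 239.6, 164.3]
eef_rot: [-1.573, 0.002, 1.171]
contact_force: [1.4, -0.8, -2.3]
gripper_width: 26.0
```

```bash
for i in 1 ; do python3 -m jog '[[0,0,0.0015,0,0],[0,0,0.002,0,0],[0,0,0.002,0,0]]';  python3 -m jog '[[0,0,0.0015,0,0],[0,0,0.002,0,0],[0,0,0.002,0,0]]'; done
```

```text
t: 9.55
position: [558.0, 239.5, 162.1]
eef_rot: [-1.573, 0.002, 1.171]
contact_force: [-0.4, -0.0, -2.2]
gripper_width: 25.7
t: 9.8
position: [557.9, 239.5, 159.9]
eef_rot: [-1.573, 0.002, 1.171]
contact_force: [0.2, 0.9, -1.6]
gripper_width: 25.6
```

```bash
python3 -m jog '[[0,0,0.001,0,0],[0,0,0.001,0,0]]';  python3 -m jog '[[0,0,0.001,0,0],[0,0,0.001,0,0]]'; python3 -m jog '[[0,0,0.001,0,0],[0,0,0.001,0,0]]'
```

```text
t: 9.97
position: [557.9, 239.5, 158.7]
eef_rot: [-1.572, 0.003, 1.171]
contact_force: [-0.4, 0.2, -2.2]
gripper_width: 25.6
t: 10.13
position: [557.8, 239.5, 157.5]
eef_rot: [-1.572, 0.003, 1.171]
contact_force: [-0.0, -0.3, -2.1]
gripper_width: 26.0
t: 10.3
position: [557.8, 239.5, 156.4]
eef_rot: [-1.572, 0.003, 1.171]
contact_force: [0.1, 0.5, -1.9]
gripper_width: 25.6
```

```bash
python3 -m jog '[[0,0,0.001,0,0],[0,0,0.001,0,0]]';  python3 -m jog '[[0,0,0.001,0,0],[0,0,0.001,0,0]]'
```

```text
t: 10.47
position: [557.9, 239.5, 155.7]
eef_rot: [-1.573, 0.002, 1.171]
contact_force: [-0.9, -0.5, 3.6]
gripper_width: 25.4
t: 10.63
position: [558.0, 239.5, 155.0]
eef_rot: [-1.573, 0.002, 1.171]
contact_force: [-1.4, -0.5, 4.9]
gripper_width: 25.7
```

```bash
python3 -m jog '[[0,0,0.001,0,0],[0,0,0.001,0,0]]';  python3 -m jog '[[0,0,0.001,0,0],[0,0,0.001,0,0]]'; python3 -m jog '[[0,0,0.001,0,0],[0,0,0.001,0,0]]'
```

```text
t: 10.8
position: [558.0, 239.5, 154.1]
eef_rot: [-1.573, 0.002, 1.171]
contact_force: [-1.8, -0.1, 4.8]
gripper_width: 25.9
t: 10.97
position: [558.1, 239.5, 153.4]
eef_rot: [-1.573, 0.002, 1.171]
contact_force: [-2.4, -1.7, 5.4]
gripper_width: 25.8
t: 11.13
position: [558.2, 239.5, 153.0]
eef_rot: [-1.574, 0.002, 1.171]
contact_force: [-3.2, -1.9, 9.5]
gripper_width: 25.7
```

```bash
python3 -m jog '[[0,-0.0006,0,0.0006,0],[0,-0.0006,0,0.0006,0],[0,-0.0006,0,0.0006,0]]'; python3 -c "
from h import *
for i in range(3): shift([558.2,239.5,152])
snap('scene','scene4')
b=cv2.imread('pics/scene4.png')
c=cv2.resize(b[180:240,395:455],(600,600),interpolation=cv2.INTER_CUBIC)
cv2.imwrite('pics/crop6.png',np.clip(c*2.2,0,255).astype('uint8'))"
```

```text
t: 11.38
position: [557.8, 239.4, 153.5]
eef_rot: [-1.575, 0.001, 1.171]
contact_force: [-0.8, -0.4, 5.6]
gripper_width: 25.8
pos [557.8 239.4 153.5] rpy [-1.5746e+00  6.0000e-04  1.1708e+00] F [-0.77 -0.43  5.64] w 25.8 t 11.3833
xyz[m] [ 0.0002  0.0015 -0.0003] spin None
pos [557.8 239.4 153.5] rpy [-1.5746e+00  6.0000e-04  1.1708e+00] F [-0.77 -0.43  5.64] w 25.8 t 11.3833
xyz[m] [ 0.0002  0.0015 -0.0003] spin None
pos [557.8 239.4 153.5] rpy [-1.5746e+00  6.0000e-04  1.1708e+00] F [-0.77 -0.43  5.64] w 25.8 t 11.3833
xyz[m] [ 0.0002  0.0015 -0.0003] spin None
```

View pics/crop6.png

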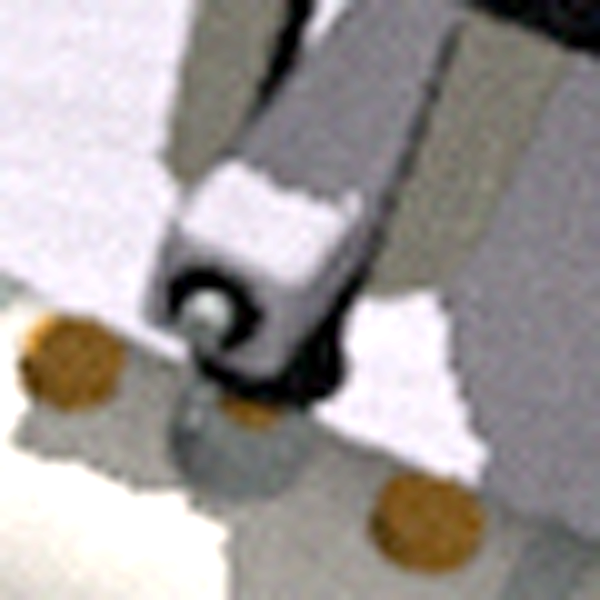

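The chuck is now over the stem (crop (270,380)), with only a brass sliver showing above the boss. The side force has eased, so I'll continue pressing.

```bash
python3 -m jog '[[0,0,0.001,0,0],[0,0,0.001,0,0]]';  python3 -m jog '[[0,0,0.001,0,0],[0,0,0.001,0,0]]'
```

```text
t: 11.6
position: [558.0, 239.5, 153.0]
eef_rot: [-1.575, 0.0, 1.171]
contact_force: [-1.9, -2.0, 7.2]
gripper_width: 25.7
t: 11.77
position: [558.2, 239.5, 152.8]
eef_rot: [-1.576, -0.0, 1.171]
contact_force: [-4.1, -1.3, 10.9]
gripper_width: 25.7
```

```bash
python3 -m jog '[[0,-0.0006,0.0005,0.001,0],[0,-0.0006,0.0005,0.001,0],[0,-0.0006,0.0005,0.001,0]]'; python3 -m jog '[[0,-0.0002,0.0008,0.0003,0],[0,-0.0002,0.0008,0.0003,0],[0,-0.0002,0.0008,0.0003,0]]'; python3 -c "
from h import *
print(arm.state()['torque'])
snap('scene','scene5')
b=cv2.imread('pics/scene5.png')
c=cv2.resize(b[180:240,395:455],(600,600),interpolation=cv2.INTER_CUBIC)
cv2.imwrite('pics/crop7.png',np.clip(c*2.2,0,255).astype('uint8'))"
```

```text
t: 12.02
position: [557.7, 239.5, 152.8]
eef_rot: [-1.577, -0.001, 1.171]
contact_force: [0.3, -0.9, 5.7]
gripper_width: 26.1
t: 12.27
position: [557.8, 239.5, 152.8]
eef_rot: [-1.578, -0.002, 1.171]
contact_force: [-2.7, -0.7, 9.1]
gripper_width: 25.9
[-0.21949524  0.37137472  0.0005927 ]
```

View pics/crop7.png

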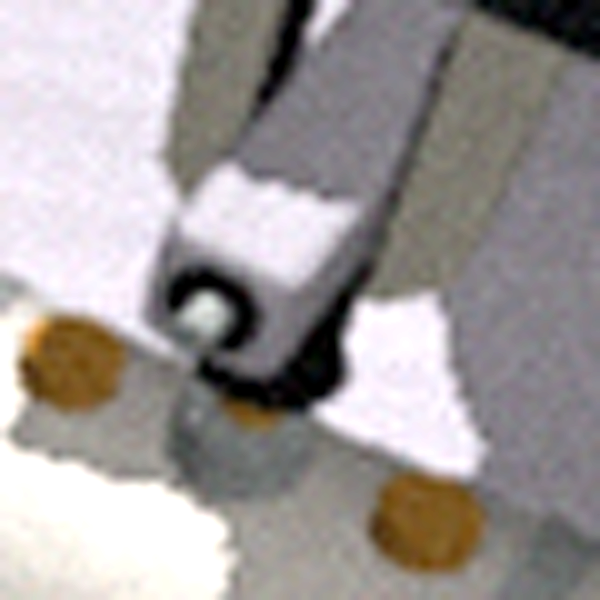

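```bash
python3 -m jog '[[0,-0.0002,0.0009,0.0004,0],[0,-0.0002,0.0012,0.0004,0],[0,-0.0002,0.0014,0.0004,0]]'; python3 -m jog '[[0,-0.0002,0.0014,0.0004,0],[0,-0.0002,0.0016,0.0004,0],[0,-0.0002,0.0016,0.0004,0]]'
```

```text
t: 12.57
position: [557.9, 239.5, 152.5]
eef_rot: [-1.58, -0.003, 1.171]
contact_force: [-2.5, -1.9, 11.2]
gripper_width: 26.2
t: 12.82
position: [557.9, 239.5, 152.0]
eef_rot: [-1.581, -0.004, 1.171]
contact_force: [-2.9, -3.0, 12.2]
gripper_width: 26.1
```

```bash
python3 -m jog '[[0,-0.0002,0.0014,0.0004,0],[0,-0.0002,0.0016,0.0004,0],[0,-0.0002,0.0016,0.0004,0],[0,-0.0002,0.0016,0.0004,0],[0,-0.0002,0.0016,0.0004,0]]'; python3 -c "
from h import *
snap('scene','scene6')
b=cv2.imread('pics/scene6.png')
c=cv2.resize(b[180:240,395:455],(600,600),interpolation=cv2.INTER_CUBIC)
cv2.imwrite('pics/crop8.png',np.clip(c*2.2,0,255).astype('uint8'))
print(arm.state()['contact_force'])"
```

```text
t: 13.23
position: [557.9, 239.5, 151.6]
eef_rot: [-1.582, -0.005, 1.171]
contact_force: [-4.8, -3.3, 13.3]
gripper_width: 26.0
[-4.30829957 -2.34684302 12.83699959]
```

View pics/crop8.png

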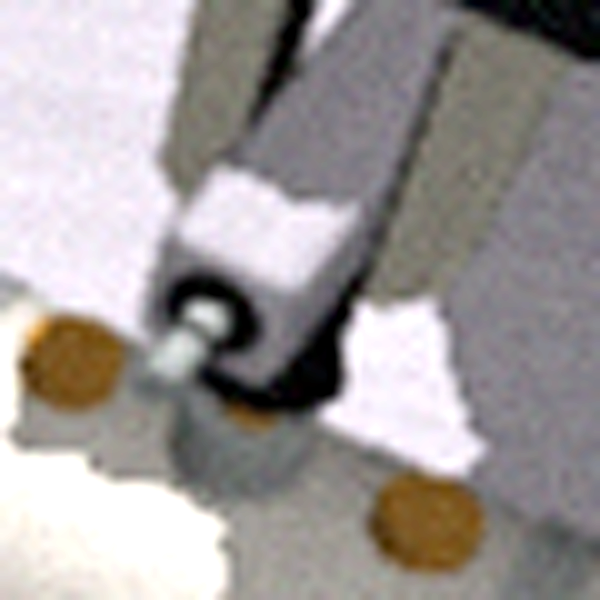

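The rod is coming out (crop (175,355)), so the valve is open. Now one uninterrupted hold of over a second.

```bash
python3 -m jog '[[0,-0.0005,0.0017,0.0005,0],[0,-0.0005,0.0018,0.0005,0],[0,-0.0005,0.0018,0.0005,0],[0,-0.0005,0.0018,0.0005,0],[0,-0.0005,0.0018,0.0005,0],[0,-0.0005,0.0018,0.0005,0],[0,-0.0005,0.0018,0.0005,0],[0,-0.0005,0.0018,0.0005,0],[0,-0.0005,0.0018,0.0005,0],[0,-0.0005,0.0018,0.0005,0],[0,-0.0005,0.0018,0.0005,0],[0,-0.0005,0.0018,0.0005,0],[0,-0.0005,0.0018,0.0005,0],[0,-0.0005,0.0018,0.0005,0],[0,-0.0005,0.0018,0.0005,0],[0,-0.0005,0.0018,0.0005,0],[0,-0.0005,0.0018,0.0005,0],[0,-0.0005,0.0018,0.0005,0],[0,-0.0005,0.0018,0.0005,0],[0,-0.0005,0.0018,0.0005,0]]'; python3 -c "
from h import *
snap('scene','scene7')
b=cv2.imread('pics/scene7.png')
c=cv2.resize(b[180:240,395:455],(600,600),interpolation=cv2.INTER_CUBIC)
cv2.imwrite('pics/crop9.png',np.clip(c*2.2,0,255).astype('uint8'))
print(arm.state()['contact_force'])"
```

```text
t: 14.95
position: [558.0, 239.5, 151.5]
eef_rot: [-1.584, -0.006, 1.171]
contact_force: [-4.7, -2.4, 17.0]
gripper_width: 25.6
[-5.02912531 -1.97979888 16.52893519]
```

View pics/crop9.png

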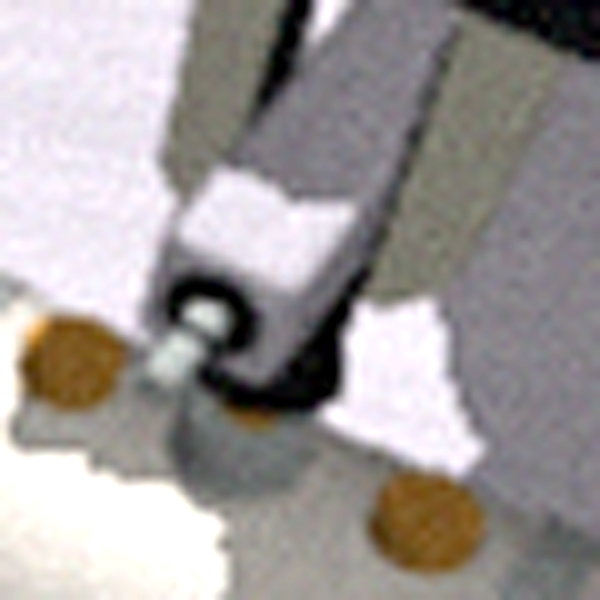

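```bash
python3 -c "
from h import *
p=np.array([558,239.5,170.5]);a=np.array([.92,-.39,0])
for t in (50,54,60,70,80): print(t,np.array(proj('scene',p+a*t)).round(1), ((np.array(proj('scene',p+a*t))-[395,180])*10).round())
d=np.load('pics/scene7.npy');P=cloud('scene',d)
for uv in [(411,216),(412,216),(412,215),(413,214),(415,211)]: print(uv,P[uv[1],uv[0]].round(), ((P[uv[1],uv[0]]-p)@a).round(1))
"
```

```text
50 [414.9 210.7] [199. 307.]
54 [413.8 212. ] [188. 320.]
60 [412.2 214. ] [172. 340.]
70 [409.6 217.3] [146. 373.]
80 [406.8 220.7] [118. 407.]
(411, 216) [622. 214. 174.] 69.2
(412, 216) [622. 215. 174.] 68.6
(412, 215) [621. 215. 176.] 67.6
(413, 214) [617. 217. 174.] 63.1
(415, 211) [609. 220. 175.] 55.1
```

The reading is stable at about 15 mm (same in two pictures 1.7 s apart), with 17 N held for about 1.5 s. Withdrawing upward.

```bash
python3 -m jog '[[0,0,-0.001,0,0],[0,0,-0.003,0,0],[0,0,-0.006,0,0],[0,0,-0.01,0,0],[0,0,-0.016,0,0],[0,0,-0.024,0,0],[0,0,-0.034,0,0],[0,0,-0.046,0,0],[0,0,-0.058,0,0],[0,0,-0.064,0,0],[0,0,-0.066,0,0],[0,0,-0.066,0,0],[0,0,-0.066,0,0],[0,0,-0.066,0,0]]'; python3 -c "
from h import *
shift([513.3,-184.7,215],67.1)
snap('scene','scene8')
b=cv2.imread('pics/scene8.png')
c=cv2.resize(b[130:230,380:480],(600,600),interpolation=cv2.INTER_CUBIC)
cv2.imwrite('pics/crop10.png',np.clip(c*2.2,0,255).astype('uint8'))"
```

```text
t: 16.17
position: [556.7, 239.3, 216.9]
eef_rot: [-1.583, -0.005, 1.171]
contact_force: [-0.6, 0.4, -1.8]
gripper_width: 25.7
pos [556.7 239.3 216.9] rpy [-1.583  -0.0054  1.171 ] F [-0.6   0.38 -1.81] w 25.7 t 16.1667
xyz[m] [-0.4075  0.0019 -0.125 ] spin -0.0
```

View pics/crop10.png

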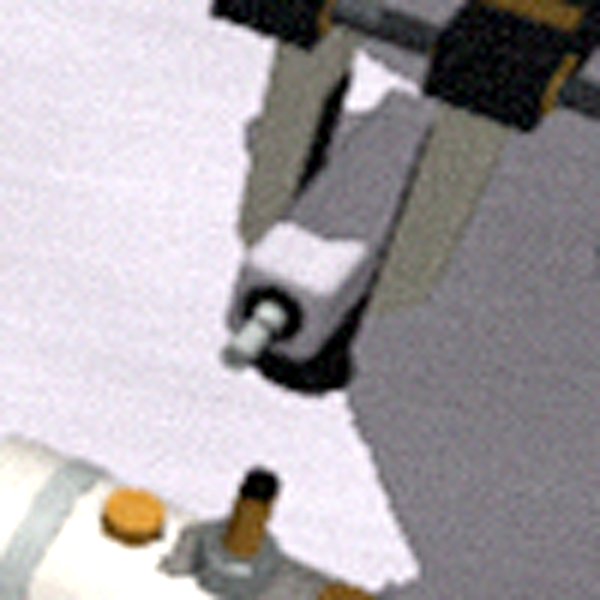

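```bash
python3 -m jog '[[0,-0.004,0,-0.001,0],[0,-0.014,0,-0.004,0],[0,-0.03,0,-0.009,0],[0,-0.051,0,-0.016,0],[0,-0.077,0,-0.024,0],[0,-0.106,0,-0.032,0],[0,-0.137,0,-0.042,0],[0,-0.17,0,-0.052,0],[0,-0.204,0,-0.063,0],[0,-0.238,0,-0.073,0],[0,-0.271,0,-0.083,0],[0,-0.302,0,-0.093,0],[0,-0.331,0,-0.102,0],[0,-0.356,0,-0.109,0],[0,-0.377,0,-0.116,0],[0,-0.394,0,-0.121,0],[0,-0.404,0,-0.124,0],[0,-0.4075,0,-0.125,0],[0,-0.4075,0,-0.125,0],[0,-0.4075,0,-0.125,0]]'; python3 -m jog '[[0,0,0,0,0],[0,0,0,0,0]]';python3 -c "
from h import *
shift([513.3,-184.7,75],67.1)"
```

```text
t: 17.88
position: [513.2, -184.1, 216.1]
eef_rot: [-1.583, -0.006, 1.171]
contact_force: [0.9, 0.4, -2.5]
gripper_width: 25.8
t: 18.05
position: [513.3, -183.3, 216.2]
eef_rot: [-1.583, -0.006, 1.172]
contact_force: [-0.3, 1.4, -2.4]
gripper_width: 25.7
pos [ 513.3 -183.3  216.2] rpy [-1.5827 -0.0058  1.1722] F [-0.3   1.45 -2.44] w 25.7 t 18.05
xyz[m] [-0.0013  0.1412 -0.0005] spin 0.06
```

```bash
python3 -m jog '[[0,-0.0001,0.005,0,0],[0,-0.0003,0.015,0.0001,0],[0,-0.0006,0.03,0.0003,0],[0,-0.0008,0.048,0.0004,0],[0,-0.001,0.067,0.0005,0],[0,-0.0013,0.086,0.0007,0],[0,-0.0016,0.104,0.0009,0],[0,-0.0019,0.119,0.001,0],[0,-0.0021,0.129,0.0011,0],[0,-0.0021,0.134,0.0011,0],[0,-0.0021,0.134,0.0011,0],[0,-0.0021,0.134,0.0011,0],[0,-0.0021,0.134,0.0011,0]]';python3 -c "
from h import *
shift([513.3,-184.7,75],67.1)
snap('scene','scene9')
b=cv2.imread('pics/scene9.png')
c=cv2.resize(b[130:230,170:270],(600,600),interpolation=cv2.INTER_CUBIC)
cv2.imwrite('pics/crop11.png',np.clip(c*2.2,0,255).astype('uint8'))"
```

```text
t: 19.13
position: [513.7, -184.8, 82.9]
eef_rot: [-1.584, -0.006, 1.172]
contact_force: [-0.6, 0.8, -3.9]
gripper_width: 25.7
pos [ 513.7 -184.8   82.9] rpy [-1.5839 -0.0057  1.1724] F [-0.59  0.84 -3.87] w 25.7 t 19.1333
xyz[m] [-0.0001  0.0079  0.0004] spin 0.07
```

View pics/crop11.png

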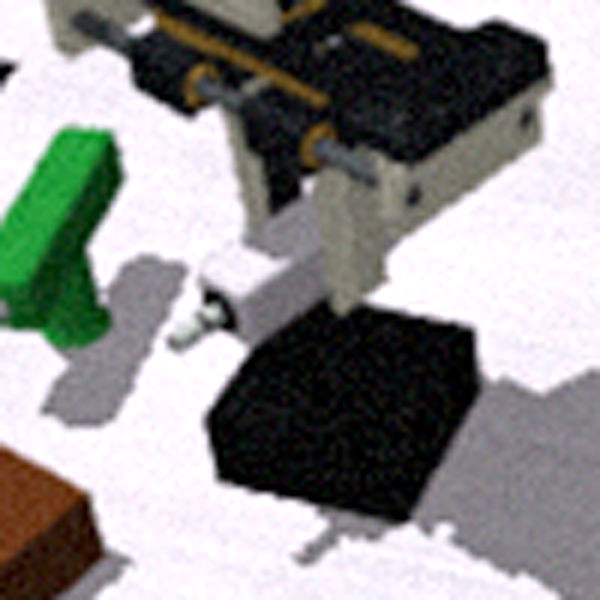

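The gauge is above the black stand, rod out (crop (195,325)). Lowering and watching for forces.

```bash
python3 -m jog '[[0,0,0.003,0.0003,0],[0,-0.0001,0.006,0.0005,0],[0,-0.0001,0.009,0.0005,0],[0,-0.0001,0.011,0.0005,0],[0,-0.0001,0.011,0.0005,0]]';python3 -m jog '[[0,0,0.003,0,0],[0,0,0.005,0.0001,0],[0,0,0.006,0.0001,0],[0,0,0.006,0.0001,0]]'
```

```text
t: 19.6
position: [513.1, -184.6, 71.4]
eef_rot: [-1.583, -0.006, 1.172]
contact_force: [-0.5, 0.3, -1.9]
gripper_width: 26.0
t: 19.93
position: [513.0, -184.5, 65.1]
eef_rot: [-1.583, -0.006, 1.172]
contact_force: [0.1, -0.2, -2.3]
gripper_width: 25.9
```

Mouth is inside the rim with no contact. Continuing.

```bash
python3 -m jog '[[0,0,0.003,0,0],[0,0,0.006,0,0],[0,0,0.009,0,0],[0,0,0.011,0,0],[0,0,0.011,0,0]]';python3 -m jog '[[0,0,0.001,0,0],[0,0,0.002,0,0],[0,0,0.002,0,0]]'
```

```text
t: 20.35
position: [512.8, -184.4, 53.5]
eef_rot: [-1.582, -0.006, 1.172]
contact_force: [0.4, -0.1, -2.2]
gripper_width: 25.5
t: 20.6
position: [512.8, -184.4, 51.4]
eef_rot: [-1.582, -0.006, 1.172]
contact_force: [-0.2, -0.6, -2.4]
gripper_width: 26.0
```

```bash
for i in 1 2 3; do echo; done; python3 -m jog '[[0,0,0.001,0,0],[0,0,0.001,0,0]]';python3 -m jog '[[0,0,0.001,0,0],[0,0,0.001,0,0]]'
```

```text
t: 20.77
position: [512.8, -184.3, 50.3]
eef_rot: [-1.582, -0.006, 1.172]
contact_force: [-0.6, -0.6, -2.3]
gripper_width: 25.6
t: 20.93
position: [512.9, -184.4, 49.2]
eef_rot: [-1.582, -0.006, 1.172]
contact_force: [0.6, 0.2, -1.4]
gripper_width: 25.7
```

```bash
python3 -m jog '[[0,0,0.0007,0,0],[0,0,0.0007,0,0]]';python3 -m jog '[[0,0,0.0007,0,0],[0,0,0.0007,0,0]]'
```

```text
t: 21.1
position: [513.1, -184.5, 49.0]
eef_rot: [-1.582, -0.006, 1.172]
contact_force: [-2.1, 1.3, 5.2]
gripper_width: 25.8
t: 21.27
position: [513.2, -184.5, 48.9]
eef_rot: [-1.583, -0.006, 1.172]
contact_force: [-3.5, 1.0, 7.5]
gripper_width: 25.7
```

On the floor at the height it was picked from. Relaxing the load and releasing.

```bash
python3 -m jog '[[0,0,-0.0002,0,0],[0,0,-0.0002,0,0],[0.32,0,-0.0002,0,0],[0.36,0,-0.0002,0,0],[0.4,0,-0.0002,0,0],[0.5,0,-0.0002,0,0],[0.7,0,-0.0002,0,0],[0.9,0,-0.0002,0,0],[0.9,0,-0.0002,0,0],[0.9,0,-0.0002,0,0],[0.9,0,-0.0002,0,0],[0.9,0,-0.0002,0,0]]'; python3 -c "
from h import *
shift([513.3,-184.7,215],67.1)
snap('scene','scene10')
b=cv2.imread('pics/scene10.png')
c=cv2.resize(b[130:230,170:270],(600,600),interpolation=cv2.INTER_CUBIC)
cv2.imwrite('pics/crop12.png',np.clip(c*2.2,0,255).astype('uint8'))"
```

```text
t: 22.27
position: [513.2, -184.5, 49.2]
eef_rot: [-1.582, -0.006, 1.172]
contact_force: [0.0, -0.1, -0.4]
gripper_width: 79.2
pos [ 513.2 -184.5   49.2] rpy [-1.5825 -0.0058  1.1723] F [ 0.02 -0.09 -0.44] w 79.2 t 22.2667
xyz[m] [-1.000e-04 -1.658e-01 -2.000e-04] spin 0.07
```

View pics/crop12.png

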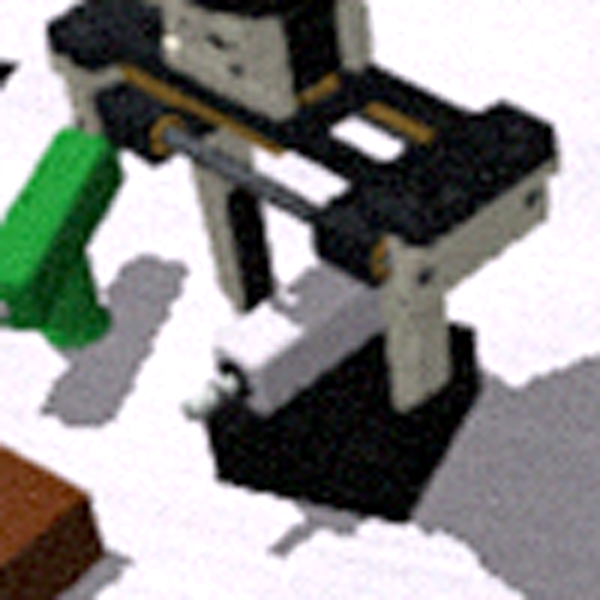

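Fingers are open and clear of the barrel. Raising, then moving clear of the top view.

```bash
python3 -m jog '[[0.9,0,-0.004,0,0],[0.9,0,-0.015,0,0],[0.9,0,-0.035,0,0],[0.9,0,-0.06,0,0],[0.9,0,-0.09,0,0],[0.9,0,-0.12,0,0],[0.9,0,-0.145,0,0],[0.9,0,-0.16,0,0],[0.9,0,-0.166,0,0],[0.9,0,-0.166,0,0]]'; python3 -m jog '[[0.9,0.03,0,0.01,0],[0.9,0.06,0,0.02,0],[0.9,0.09,0,0.03,0],[0.9,0.12,0,0.05,0],[0.9,0.15,0,0.07,0],[0.9,0.18,0,0.09,0],[0.9,0.21,0,0.11,0],[0.9,0.24,0,0.13,0],[0.9,0.26,0,0.15,0],[0.9,0.27,0,0.16,0],[0.9,0.27,0,0.16,0],[0.9,0.27,0,0.16,0],[0.9,0.27,0,0.16,0]]'; python3 - <<'E'
from h import *
for cam in('top','scene'):
    im,d=snap(cam,cam+'11');P=cloud(cam,d)
    box=lambda x0,x1,y0,y1,z0,z1:P[(P[...,0]>x0)&(P[...,0]<x1)&(P[...,1]>y0)&(P[...,1]<y1)&(P[...,2]>z0)&(P[...,2]<z1)]
    g=box(440,600,-250,-100,78,90);A=np.c_[g[:,:2]-[511,-183],np.ones(len(g))]; print('plane',np.linalg.lstsq(A,g[:,2],rcond=None)[0])
    q=box(440,610,-250,-100,60,90); u,sv,vt=np.linalg.svd(g[:,:2]-g[:,:2].mean(0),full_matrices=False); ax=vt[0]*np.sign(vt[0][0]); t=(q[:,:2]-[511,-183])@ax
    print(cam,len(g),np.degrees(np.arctan2(ax[1],ax[0])),np.percentile(t,[0,2,98,100]).round(1))
a=cv2.imread('pics/top11.png'); b=cv2.imread('pics/scene11.png')
c=[cv2.resize(x,(390,520),interpolation=cv2.INTER_CUBIC) for x in (a[225:297,326:380],b[150:222,195:249])]
cv2.imwrite('pics/crop13.png',np.clip(np.hstack(c)*1.8,0,255).astype('uint8'))
E
```

```text
t: 23.15
position: [511.5, -184.8, 217.0]
eef_rot: [-1.585, -0.006, 1.172]
contact_force: [-0.4, 0.1, -0.6]
gripper_width: 83.3
t: 24.23
position: [468.8, 125.4, 215.6]
eef_rot: [-1.585, -0.005, 1.172]
contact_force: [-0.0, -0.5, -0.3]
gripper_width: 83.7
plane [-7.93565861e-03 -1.61812405e-02  8.16412436e+01]
top 576 -22.537863670571305 [-53.2 -50.2  65.6  73. ]
plane [-2.84418515e-02 -6.07542880e-02  8.24853336e+01]
scene 364 -22.66026412311216 [-52.1 -45.1  68.2  75.5]
```

View pics/crop13.png

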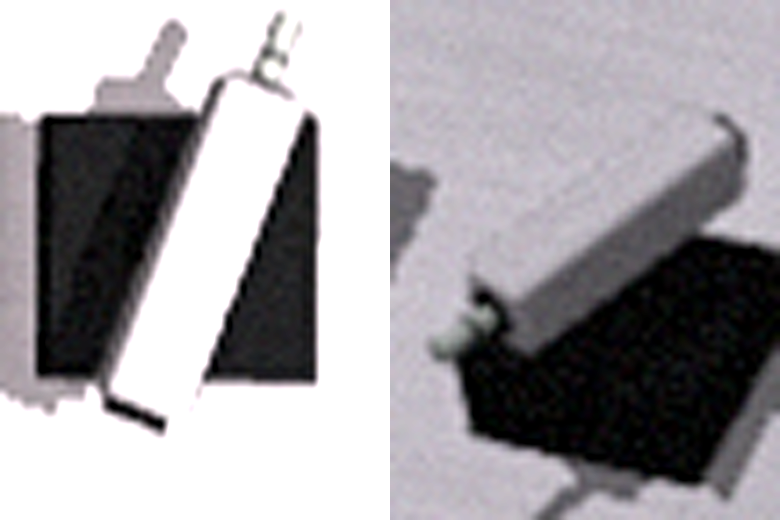

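View pics/scene11.png

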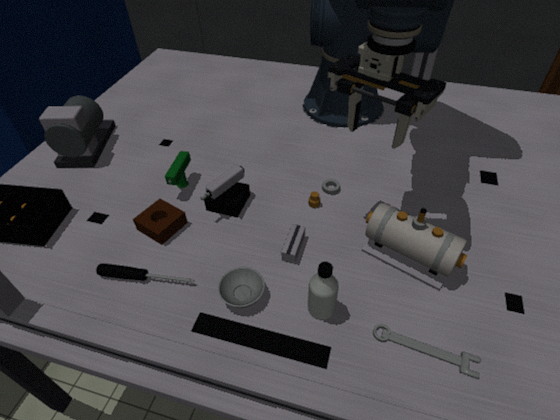

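The gauge stands level and fully down (barrel top 81.6 mm, 81.7 before), with the rod out at scene (201,197). Nothing else has moved.

```bash
python3 -c "
from bench import arm
print(arm.state()['dq'].round(3)); print(arm.sign_off())"
```

```text
[-0.002 -0.003 -0.003  0.001 -0.     0.002]
the job is handed in; nothing more can be done
None
```

I took the aluminium gauge from the black stand, pressed it home on the brass valve stem, returned it to its socket with the rod out, and handed the job in at about 24 s.

- **Press:** I commanded one unbroken hold of about 1.6 s. The wrist read about 13 N vertical going in and 17 N at the end, or roughly 15 to 19 N on the stem with the gauge's own weight. I could only read the force at the start and end of each move, so I did not see it in between. Up to 5 N of side force remained on the stem.
- **Reading:** the rod came out about 15 mm by the depth image at the receiver. In the stand afterwards it measured about 17 to 19 mm. These are rough pixel measurements that disagree by a few millimetres, but the pictures show no sign that the rod slipped.
- **Gauge in the stand:** its barrel top is at 81.6 mm, against 81.7 mm before I lifted it. The top camera shows it level. The scene camera's fit shows a slight slope, but it showed the same one before I started.
- **Other things on the bench:** in the last picture nothing else appears to have moved. The gripper was clear of everything.
- **Tilt:** the tool drifted to about 0.8° off vertical during the job. It did not affect how the gauge seated.

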